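Fit the hanging strainer in the tea pot

ROBOT

A 6-joint arm with a two-finger parallel gripper is mounted at the origin on the work surface. World frame = base frame: x ahead of the robot, y to its left, z up, the work surface at z = 0. Lengths are in m, angles in rad, forces in N, time in s.
With the tool pointing down it reaches from about 0.3 to 0.775 m from the base axis. Payload 14.6 kg.
Tool frame: the origin (TCP) lies on the centre line of the jaws, within the pads' length; the fingertips stand 17 mm ahead of it and the grasp point (between the pads) lies 2 mm behind it; z points along the fingers, x is the direction in which the jaws open and shut, and the axes are right-handed (so a half turn about z gives the same grasp; the last joint's range is limited). The gripper opens to 94 mm and grips with 3 to 60 N. Pads are 16 mm wide; open, the fingers measure 119 mm over their backs; the gripper's body (75 mm by 177 mm) begins 78 mm behind the grasp point.
Start: joints at [-1.335, 0.3, 1.521, -0, 1.321, -0.067], TCP at [0.164, -0.525, 0.222] pointing down, gripper open.
Joint ranges: [-3.03, 3.03], [-0.79, 2.21], [0.23, 2.52], [-1.04, 4.18], [0, 3.07], [-2.55, 2.55]. Speed limits (rad/s): [2.22, 2.22, 2.57, 3.14, 3.14, 3.14].

INTERFACE

Orientations are given as [roll, pitch, yaw] about the fixed x, y, z axes, in that order (R = Rz(yaw) Ry(pitch) Rx(roll)).
In Python, from station import ctrl gives the robot as it stands. The module is installed in compiled form; this text tells all that it offers.
- The arm moves only by the tool drive_tool, never from a script. Its argument "increments" is a list of rows, each a list of 3 entries, a list of its own where there are three numbers: the turn, a rotation vector about the tool's x, y, z in degrees, then the shift along the tool's x, y, z in mm, then the opening, from 0 (shut) to 1 (fully open). In form: [[[ax, ay, az], [dx, dy, dz], hand], ...]. A call has 1 to 20 rows; each row shifts and turns the commanded pose from where the row before left it, along the tool's axes as they then stand; what a row does not reach is not made up. A row lasts 1/8 s, in which the tool goes at most 62.5 mm and 10.7 degrees, less where a joint would pass 70% of its speed; a pose out of reach is approached as far as the arm can. A call with a gripper value outside its range is refused whole. The fingers move at their own pace and stop on an object; "squeeze" is the grip in N (left out, the last holds). Time passes only in rows, so rows that do not move let the fingers close. It gives the time, the measured TCP pose, the force and the opening at its end, in the units of the state.
- ctrl.get_obs(): the state, without advancing time (a new reading comes with each control period).
- ctrl.camera(name): name is "scene" or "side" or "wrist"; returns the picture (480x640x3 uint8, red, green, blue); there is no depth.
- ctrl.calibration(name): a dict with "fx", "fy", "cx", "cy" (pixels), "rvec" (rotation vector, rad) and "tvec" (3), from world to camera coordinates, as OpenCV has them. Camera axes: x right, y down, z forward; pixel columns grow to the right and rows downward; lengths in m; the calibration is good to about 2 mm. A picture is of the moment at which its call begins: read the wrist's pose just before it. calibration takes no time and is no camera call; for the wrist camera it gives the pose at the moment of the call.
- ctrl.hand_in(): hands the job in, once; it reports no verdict.
The state is a dict: "time_s": time; "qpos": joint angles; "joint_vel": joint speeds; "tau": joint torques, N m; "ee_pos": TCP position; "eef_rot": TCP orientation; "force": force on the tool from outside, world axes, zero at the start; "moment": the same for the moment, N m; "grip_width": finger opening in m.
Only numpy, scipy, OpenCV 4.12 (cv2) and the standard library are available. Lean on these libraries where they do the work, as an engineer would, in place of code of your own. Each camera call takes 0.05 s, during which the arm holds its last target.

TASK

Get the small tea pot ready for straining: take its lid off by the knob and set it down, knob up, wholly on the grille of the drip tray. Then unhook the strainer from its stand without forcing it against the hook (lift it past the upturned tip before drawing it away) and lower it into the open pot, letting go only once it is in, so that its flange sits level all round on the pot's rim. Leave the pot standing where it is and do not disturb the blue and the white cup in front.

Things in the scene. Friction and masses are not known exactly. Their poses are not given: they have to be found in the camera images.
- stand: Fixed dark steel stand; origin on the table under the middle of the hook's trough. Base 12 mm high (x -35 to 135, y +-45); post dia 16 at x = +95, 230 mm high. From it a flat arm 18 wide, 5 thick runs to -x, its top (trough floor) 200 mm above the table, with a low stop (12 mm) at x = +18. The strainer comes off in the stand's -x, roughly towards the robot (yaw up to 0.3 rad either way).
- strainer: Loose steel strainer, 0.16 kg, hanging upright on the hook. Origin: centre of its underside, z up. Tapered basket, outer radius 36 mm at the bottom, 44 at 50 height; flange of radius 60 at 50 to 54 height; rigid arch of 8 mm bar above, legs at y = +-50. It hangs with the arch's top bar across the trough, origin 49 mm above the table, x axis nearly along the stand's.
- hook_tip (a point): Top middle of the hook's upturned tip: 4 mm thick, 18 mm wide, at x = -18 mm in the stand's frame, 240 mm above the table, 40 mm above the trough floor. The strainer's flange passes below it: draw the strainer at least 85 mm along the stand's -x before raising it further.
- strainer_grip (a point): Point to pinch on the upright orange grip on the arch: 24 mm along the strainer's x, 12 mm thick along its y, from 157 to 205 mm above its origin. This point is on the axis, 186 mm above the origin; axes as the strainer's. Fingertips reaching more than 25 mm below it meet the top bar.
- strainer_bar (a point): Middle of the arch's level top bar (8 mm thick, along the strainer's y), on its axis, 155 mm above the strainer's origin. On the hook it must rise 40 mm to pass the tip, but the flange meets the arm at about 90 mm.
- pot: Loose round aluminium pot with a copper band and two side ears, 0.8 kg, origin at the centre of its underside. 104 mm outer diameter, mouth 96 mm inside, rim 100 mm high, inner floor 5 mm; ears at y = +-50 to 71 mm, 74 mm high. With the strainer seated, the strainer's origin is on the pot's axis 50 mm above the pot's origin.
- lid: Loose dark round lid, 0.2 kg, lying on the pot. Origin at the centre of its underside. Plug 86-90 mm in diameter and 8 mm deep that hangs in the mouth, disc of 116 mm diameter above it (underside 8 mm above the origin, top at 15 mm), black round knob of 24 mm diameter with its top 56 mm above the origin. On the pot its origin is 92 mm above the table.
- lid_knob (a point): Point to pinch on the lid's knob: on its axis, 40 mm above the lid's origin (16 mm below the knob's top, 25 mm above the disc).
- tray: Fixed black drip tray, 180 x 180 mm, with a flat steel grille 168 x 168 mm, its upper face 26 mm above the table. Origin at the centre of its underside.
- cup_a: Blue cup, 64 mm across, 70 mm high, a bystander; origin at its underside.
- cup_b: White cup, 64 mm across, 70 mm high, a bystander; origin at its underside.
There are look-alikes about, which are no part of the job. What is shaped like the lid but purple is not meant. Leave any purple look-alike of the stand alone.

How it is judged:
On the way, in this order (a step that is already met when the one before it is completed fails the run):
1. the lid, still held, is brought down on the drip tray (x of lid in the frame of tray between -0.04 and 0.04 m and y of lid in the frame of tray between -0.04 and 0.04 m and z of lid in the frame of tray below 0.038 m and contact force between the fingers and lid above 0.3 N), for 0.05 s.
2. the strainer is off the hook, held, its top bar drawn out past the tip (x of strainer_bar in the frame of stand below -0.035 m and height (world z) of strainer_bar above 0.2 m and contact force between the fingers and strainer above 0.3 N), for 0.1 s.
3. the strainer, still held, is down in the pot's mouth (horizontal distance between strainer and pot below 0.012 m and z of strainer in the frame of pot below 0.065 m and contact force between the fingers and strainer above 0.3 N), for 0.05 s.
At the end, for the whole second after the job is handed in: Strainer origin 45-55 mm above the pot's, within 8 mm of its axis, level within 0.06 rad; lid knob up and flat (0.08 rad) on the tray, centre within 40 mm of the tray's along both tray axes; pot upright (0.05 rad), within 30 mm of its start; all at rest (horizontal distance between strainer and pot below 0.008 m and z of strainer in the frame of pot between 0.045 and 0.055 m and angle between the z axis of strainer and the z axis of pot, either way round below 0.06 rad and angle between strainer's own z axis and vertical below 0.1 rad and linear speed of each of strainer, lid below 0.02 m/s and x of lid in the frame of tray between -0.04 and 0.04 m and y of lid in the frame of tray between -0.04 and 0.04 m and z of lid in the frame of tray between 0.021 and 0.031 m and angle between lid's own z axis and vertical below 0.08 rad and angle between pot's own z axis and vertical below 0.05 rad and distance of pot from where it was at the start of the episode below 0.03 m); the robot touches nothing.
It fails at once if the pot is tipped by more than 0.3 rad (angle between pot's own z axis and vertical above 0.3 rad).
It fails at once if the strainer is forced against its hook or stand with more than 20 N (contact force between strainer and stand above 20 N).
It fails at once if a cup is moved more than 30 mm (distance of any of cup_a, cup_b from where it was at the start of the episode above 0.03 m).
It also fails if it takes over 72 s, if anything falls off the work surface, if the arm or the gripper's body presses on something with over 40 N, if the wrist force passes 120 N, or if a joint passes its speed limit or range.

## Working session

There is one attempt and no reset: what is moved stays moved. The work goes in short steps, Python scripts to look and compute and a tool call to move; the robot and the scene stay as the last step left them, time stands still between calls to the robot, and variables do not carry over. Pictures are saved under pics/ and viewed, and the job is handed in when it is done.

Besides the shell and the picture viewer there is one more tool, called after "Call:" by a JSON object that holds its "api" and its "payload". drive_tool: Moves the arm, as the interface text tells. Its arguments: {"type":"object","properties":{"increments":{"type":"array"},"squeeze":{"type":"number"}},"required":["increments"]}

```bash
mkdir -p pics; ls; python3 - <<'E'
from station import ctrl
import cv2
print(ctrl.get_obs())
for n in ["scene","side","wrist"]:
    print(n,ctrl.calibration(n))
    cv2.imwrite(f"pics/{n}0.png",ctrl.camera(n)[:,:,::-1])
E
```

```text
pics
{'time_s': 0.0, 'qpos': array([-1.33455172e+00,  3.00522496e-01,  1.52157802e+00, -5.67603565e-06,
        1.32069261e+00, -6.66144793e-02]), 'joint_vel': array([-0.00038518,  0.00065573,  0.00171688,  0.00014372,  0.00025899,
       -0.00203607]), 'tau': array([-5.28860164e-04, -5.31805301e+01, -3.52739847e+01,  7.08260620e-02,
        2.43462611e-02, -1.16759529e-04]), 'ee_pos': array([ 0.16396957, -0.52473759,  0.22185942]), 'eef_rot': array([-3.14151823e+00,  1.19817363e-03, -1.26793578e+00]), 'force': array([ 0.20341778,  0.10123896, -0.08943543]), 'moment': array([-0.04280512,  0.00019332, -0.04360081]), 'grip_width': 0.09370807140477053}
scene {'fx': 580.5691045309951, 'fy': 580.5691045309951, 'cx': 323.10801454832375, 'cy': 236.7996190547057, 'rvec': array([ 0.79207709,  2.44705152, -1.23482869]), 'tvec': array([ 0.37123197, -0.03298624,  1.62258075])}
side {'fx': 597.761097504476, 'fy': 597.761097504476, 'cx': 324.44498227724995, 'cy': 237.65672621947547, 'rvec': array([ 0.58921308, -2.50185945,  1.41375906]), 'tvec': array([0.41507406, 0.2318473 , 1.17440745])}
wrist {'fx': 346.23514027319345, 'fy': 346.23514027319345, 'cx': 319.19785143983074, 'cy': 241.11619061697655, 'rvec': array([-2.3706077 ,  1.74257642,  0.20912494]), 'tvec': array([-0.54961555, -0.02444247,  0.38952719])}
```

View pics/scene0.png

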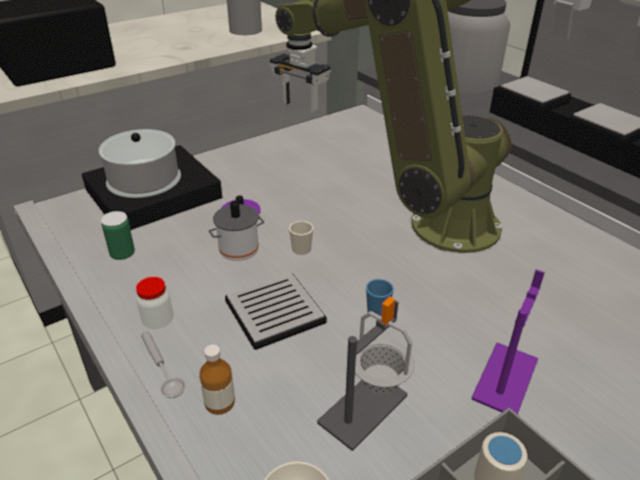

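View pics/side0.png

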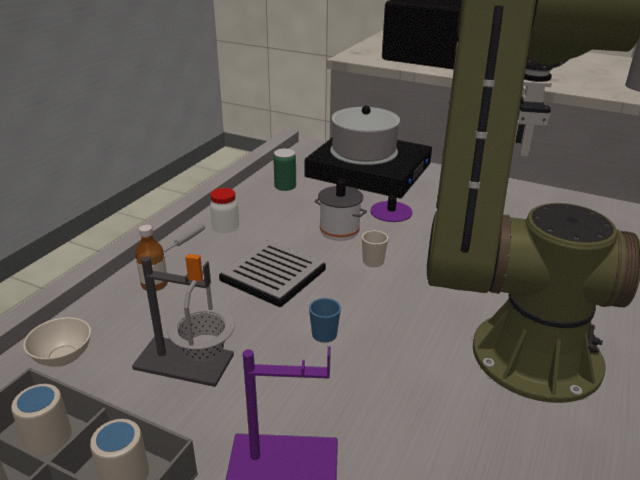

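View pics/wrist0.png

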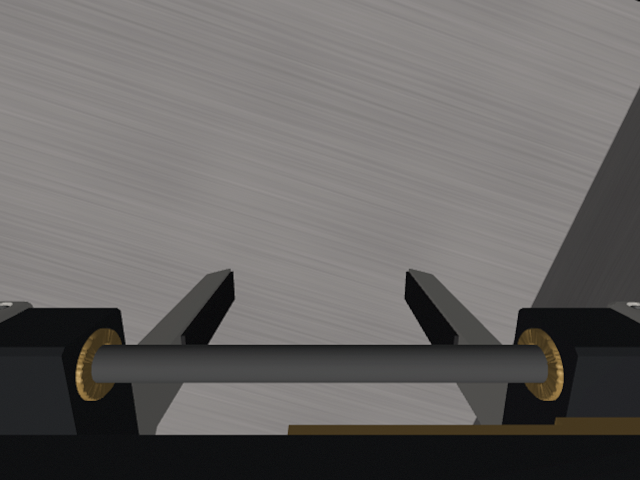

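The scene shows the small pot with its dark lid at about (238,230), the tray at (275,308), and the real stand with the strainer at (365,370). The purple items are a stand at the right and a lid behind the pot. I'll zoom in next.

```bash
python3 - <<'E'
import cv2
s=cv2.imread("pics/scene0.png");d=cv2.imread("pics/side0.png")
def c(im,x,y,w,h,k,n): cv2.imwrite(n,cv2.resize(im[y:y+h,x:x+w],None,fx=k,fy=k,interpolation=cv2.INTER_CUBIC))
c(s,200,180,140,110,5,"pics/a1.png")
c(s,310,260,130,120,5,"pics/a2.png")
c(d,300,165,130,110,5,"pics/b1.png")
c(d,130,230,120,150,4,"pics/b2.png")
E
```

```text
(no output)
```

View pics/a1.png

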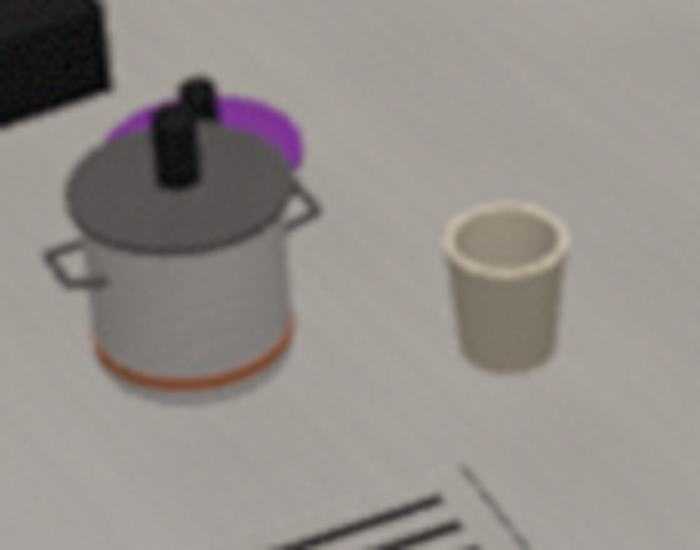

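View pics/b1.png

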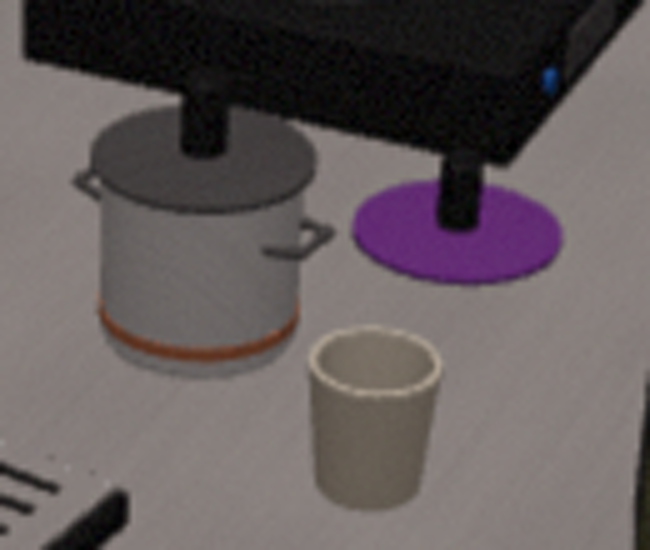

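View pics/a2.png

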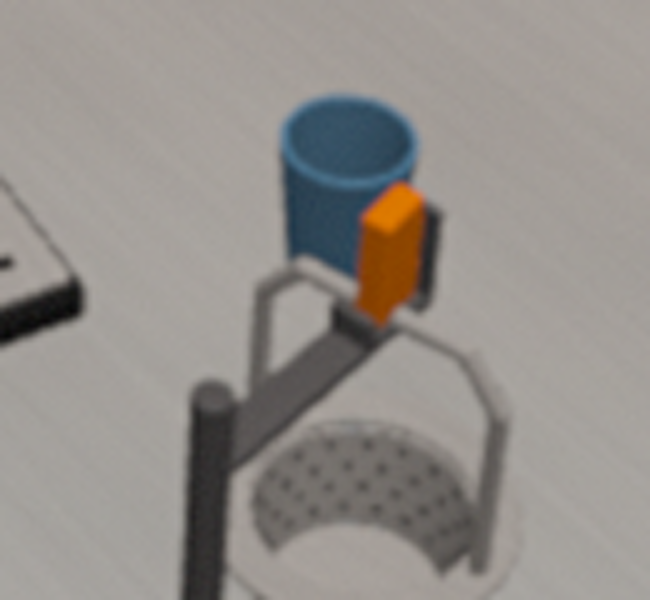

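View pics/b2.png

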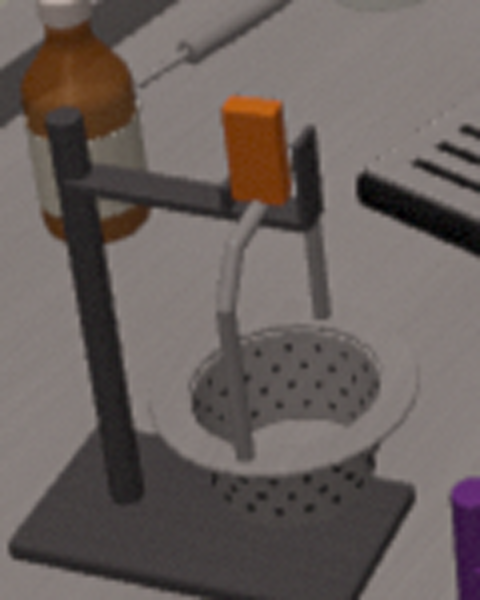

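```bash
cat > h.py <<'E'
import numpy as np, cv2
from station import ctrl
class Cam:
    def __init__(s,n):
        c=ctrl.calibration(n); s.K=np.array([[c['fx'],0,c['cx']],[0,c['fy'],c['cy']],[0,0,1]]); s.r=np.array(c['rvec']); s.R=cv2.Rodrigues(s.r)[0]; s.t=np.array(c['tvec'])
    def plane(s,p,z):
        d=s.R.T@np.linalg.inv(s.K)@np.array([p[0],p[1],1.]); o=-s.R.T@s.t
        return o+d*(z-o[2])/d[2]
    def proj(s,P): return cv2.projectPoints(np.float64(P).reshape(-1,3),s.r,s.t,s.K,None)[0].reshape(-1,2)
    def P(s): return s.K@np.c_[s.R,s.t]
def tri(a,pa,b,pb):
    X=cv2.triangulatePoints(a.P(),b.P(),np.float64(pa).reshape(2,1),np.float64(pb).reshape(2,1))[:,0]; return X[:3]/X[3]
E
python3 - <<'E'
from h import *
np.set_printoptions(precision=4,suppress=True)
S=Cam("scene");D=Cam("side")
for n,a,b,z in [("lidtop",(236,217.4),(340.8,196.4),.107),("tip",(396.4,302),(207,262),.24),("post",(352.6,337.6),(146.5,259),.23),("grip",(388.8,301.4),(193.2,255.7),.254)]:
    print(n,S.plane(a,z)[:2],D.plane(b,z)[:2],tri(S,a,D,b))
for p in [(226,303),(291,278),(325,318),(257,342)]: print("tray",S.plane(p,.026)[:2])
print("white",S.plane((301.4,228),.07),D.plane((375,236.5),.07))
print("blue",S.plane((380,288),.07),D.plane((325,310),.07))
E
python3 - <<'E'
import cv2
s=cv2.imread("pics/scene0.png");d=cv2.imread("pics/side0.png")
def c(im,x,y,w,h,k,n): cv2.imwrite("pics/"+n,cv2.resize(im[y:y+h,x:x+w],None,fx=k,fy=k,interpolation=cv2.INTER_CUBIC))
c(s,215,265,120,90,6,"a3.png")
c(d,210,230,125,80,6,"b3.png")
E
```

```text
lidtop [ 0.5514 -0.246 ] [ 0.54   -0.2506] [ 0.5449 -0.2597  0.0995]
tip [0.5389 0.3221] [0.5355 0.3093] [0.5343 0.3151 0.2388]
post [0.6476 0.3368] [0.6428 0.3373] [0.6458 0.3345 0.2273]
grip [0.5596 0.3241] [0.5536 0.321 ] [0.5559 0.3196 0.2508]
tray [ 0.6862 -0.0644]
tray [ 0.5176 -0.0516]
tray [0.5318 0.1057]
tray [0.6909 0.0801]
white [ 0.4148 -0.1565  0.07  ] [ 0.4107 -0.166   0.07  ]
blue [0.4024 0.1367 0.07  ] [0.3937 0.1398 0.07  ]
```

View pics/a3.png

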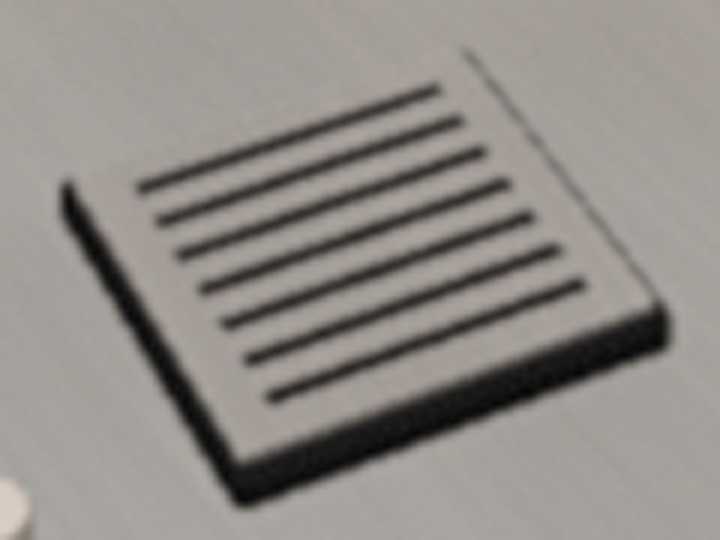

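View pics/b3.png

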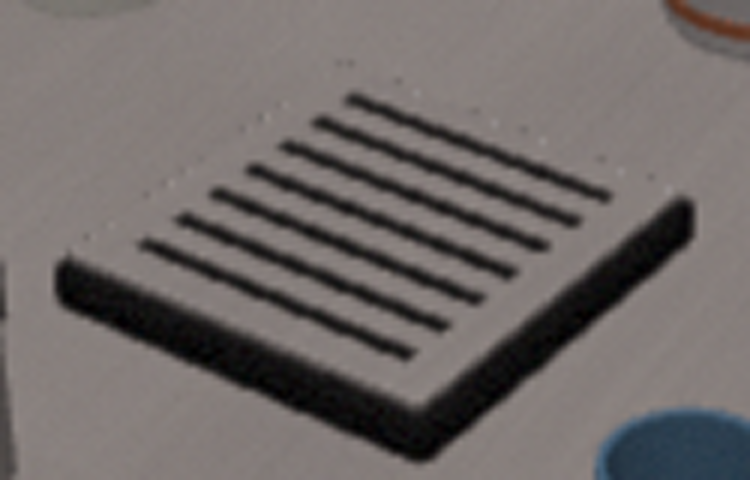

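```bash
cat >> h.py <<'E'
from scipy.spatial.transform import Rotation as Ro
def tool():
    o=ctrl.get_obs(); return np.array(o['ee_pos']),Ro.from_euler('xyz',o['eef_rot']).as_matrix(),o
def togo(xyz,yaw):
    p,R,o=tool(); G=Ro.from_euler('xyz',[np.pi,0,yaw]).as_matrix()
    rv=Ro.from_matrix(R.T@G).as_rotvec(degrees=True)
    print("at",p.round(4),o['eef_rot'].round(4),"F",o['force'].round(1),"t",round(o['time_s'],2),"w",round(o['grip_width'],4))
    print("turn deg",rv.round(2),"shift mm (start axes)",(R.T@(np.array(xyz)-p)*1000).round(1),"(goal axes)",(G.T@(np.array(xyz)-p)*1000).round(1))
E
python3 - <<'E'
from h import *
np.set_printoptions(precision=4,suppress=True)
W=Cam("wrist");p,R,o=tool()
c=-W.R.T@W.t
print("cam in tool",R.T@(c-p),"fwd",R.T@W.R.T@[0,0,1],"right",R.T@W.R.T@[1,0,0])
togo((.545,-.25,.30),-1.268)
togo((.545,-.25,.30),-.3)
E
```

```text
cam in tool [-0.0003 -0.0684 -0.1622] fwd [0.0009 0.2364 0.9716] right [ 1.     -0.0002 -0.0009]
at [ 0.164  -0.5248  0.222 ] [-3.1415  0.0009 -1.2679] F [-0.3 -0.4  0.1] t 0.15 w 0.094
turn deg [-0.    0.05  0.  ] shift mm (start axes) [-148.7 -445.6  -77.8] (goal axes) [-148.7 -445.6  -78. ]
at [ 0.164  -0.5248  0.222 ] [-3.1415  0.0009 -1.2679] F [-0.3 -0.4  0.1] t 0.15 w 0.094
turn deg [ -0.03   0.04 -55.46] shift mm (start axes) [-148.7 -445.6  -77.8] (goal axes) [ 282.8 -375.1  -78. ]
```

Call:
{"api": "drive_tool", "payload": {"increments": [[[0,0,0],[0,0,-26],1],[[0,0,0],[0,0,-26],1],[[0,0,0],[0,0,-26],1],[[0,0,0],[-15,-44.5,0],1],[[0,0,0],[-15,-44.5,0],1],[[0,0,0],[-15,-44.5,0],1],[[0,0,0],[-15,-44.5,0],1],[[0,0,0],[-15,-44.5,0],1],[[0,0,0],[-15,-44.5,0],1],[[0,0,0],[-15,-44.5,0],1],[[0,0,0],[-15,-44.5,0],1],[[0,0,0],[-15,-44.5,0],1],[[0,0,0],[-14,-45,0],1],[[0,0,0],[0,0,0],1],[[0,0,0],[0,0,0],1]], "squeeze": 20}}

```text
time_s: 2.02
ee_pos: [0.5444, -0.2501, 0.3001]
eef_rot: [3.141, 0.0, -1.268]
force: [0.1, -0.3, 1.0]
grip_width: 0.0938
```

```bash
python3 - <<'E'
from h import *
togo((.545,-.25,.30),-1.268)
W=Cam("wrist")
cv2.imwrite("pics/w1.png",ctrl.camera("wrist")[:,:,::-1])
print(W.proj([[.545,-.25,.107],[.545,-.25,.148]]))
E
```

```text
at [ 0.5444 -0.2501  0.3001] [ 3.1410e+00  4.0000e-04 -1.2679e+00] F [ 0.1 -0.3  1. ] t 2.02 w 0.0938
turn deg [0.03 0.02 0.  ] shift mm (start axes) [ 0.  -0.6  0.1] (goal axes) [ 0.  -0.6  0.1]
[[319.26911222 223.68753603]
 [319.29988338 231.99440725]]
```

View pics/w1.png

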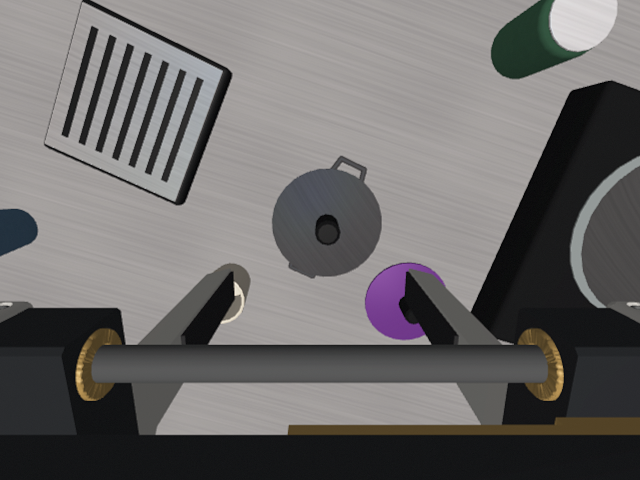

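The wrist view shows the lid disc centred near (327,222), its knob top at (328,232), and the tray corners at (83,2), (45,145), (180,203) and (231,72).

```bash
python3 - <<'E'
from h import *
np.set_printoptions(precision=4,suppress=True)
W=Cam("wrist")
im=cv2.imread("pics/w1.png")
g=cv2.cvtColor(im,cv2.COLOR_BGR2GRAY); hsv=cv2.cvtColor(im,cv2.COLOR_BGR2HSV)
m=((g<110)&(hsv[:,:,1]<90)).astype(np.uint8); m[:160]=0;m[285:]=0;m[:,:255]=0;m[:,395:]=0
m=cv2.morphologyEx(m,cv2.MORPH_OPEN,np.ones((15,15)))
n,l,st,ce=cv2.connectedComponentsWithStats(m);i=1+np.argmax(st[1:,4]);print(st[i],ce[i])
c=max(cv2.findContours((l==i).astype(np.uint8),0,1)[0],key=len); e=cv2.fitEllipse(c);print(e)
print("disc ctr",W.plane(e[0],.107),"dia mm", np.linalg.norm(W.plane((st[i][0],e[0][1]),.107)-W.plane((st[i][0]+st[i][2],e[0][1]),.107)))
print("knobtop",W.plane((327.5,232),.148))
for p in [(83,1),(45,145),(180,204),(231,72)]: print(W.plane(p,.026))
cv2.imwrite("pics/w1k.png",cv2.resize(im[150:290,250:400],None,fx=5,fy=5))
cv2.imwrite("pics/w1t.png",cv2.resize(im[0:215,30:245],None,fx=2.7,fy=2.7))
E
```

```text
[ 273  169  108  107 9314] [326.258 222.529]
((326.247314453125, 222.53536987304688), (106.75318145751953, 109.38565063476562), 50.2757568359375)
disc ctr [ 0.5481 -0.257   0.107 ] dia mm 0.11268730945163209
knobtop [ 0.547  -0.2577  0.148 ]
[0.6919 0.0701 0.026 ]
[0.5237 0.092  0.026 ]
[ 0.5018 -0.0794  0.026 ]
[ 0.6703 -0.1041  0.026 ]
```

View pics/w1k.png

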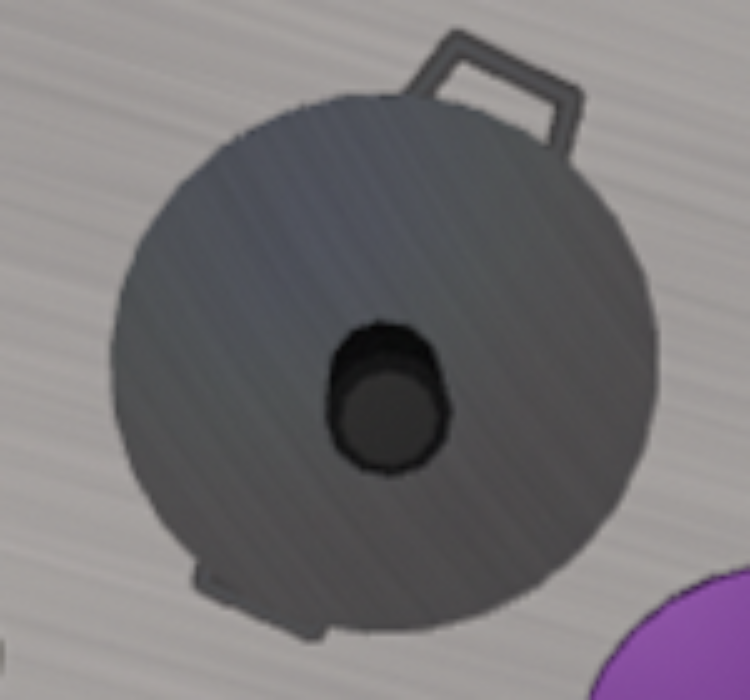

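View pics/w1t.png

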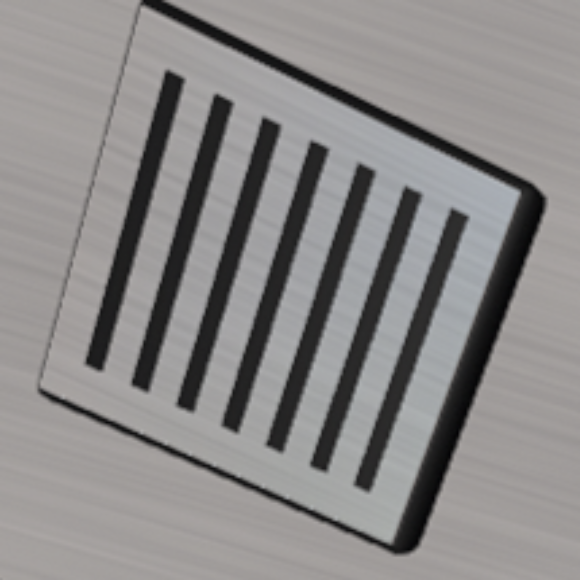

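```bash
python3 - <<'E'
from h import *
np.set_printoptions(precision=4,suppress=True)
togo((.5478,-.2573,.130),-1.268)
S=Cam("scene");D=Cam("side");W=Cam("wrist")
for p in [(226.3,295),(292.5,273),(325,316.3),(255,342.5)]: print(S.plane(p,.026))
for p in [(83,1.1),(44.8,144.4),(178.1,203),(223.3,69.6)]: print("w",W.plane(p,.026))
for x,y in [(62,258),(350,58),(690,200),(420,408)]: print("d",D.plane((210+x/6,230+y/6),.026))
E
```

```text
at [ 0.5442 -0.2505  0.3004] [ 3.1413  0.0001 -1.2687] F [ 0.8  0.1 -0.9] t 2.08 w 0.0939
turn deg [ 0.02  0.   -0.04] shift mm (start axes) [  7.6  -1.5 170.4] (goal axes) [  7.6  -1.4 170.4]
[ 0.6727 -0.088   0.026 ]
[ 0.5043 -0.0651  0.026 ]
[0.5287 0.1014 0.026 ]
[0.6951 0.0789 0.026 ]
w [0.6918 0.07   0.026 ]
w [0.5243 0.0923 0.026 ]
w [ 0.5023 -0.0769  0.026 ]
w [ 0.6701 -0.095   0.026 ]
d [0.6878 0.0762 0.026 ]
d [ 0.6653 -0.0986  0.026 ]
d [ 0.4942 -0.0682  0.026 ]
d [0.5213 0.096  0.026 ]
```

Call:
{"api": "drive_tool", "payload": {"increments": [[[0,0,0],[7.6,-1.5,40],1],[[0,0,0],[0,0,40],1],[[0,0,0],[0,0,30],1],[[0,0,0],[0,0,15],1],[[0,0,0],[0,0,10],1],[[0,0,0],[0,0,0],1]]}}

```text
time_s: 2.82
ee_pos: [0.5484, -0.257, 0.1657]
eef_rot: [-3.141, -0.0, -1.268]
force: [-0.6, 0.5, 1.0]
grip_width: 0.0939
```

```bash
python3 - <<'E'
from h import *
togo((.5478,-.2573,.130),-1.268)
cv2.imwrite("pics/w2.png",ctrl.camera("wrist")[:,:,::-1])
cv2.imwrite("pics/d2.png",ctrl.camera("side")[140:290,280:480,::-1].repeat(3,0).repeat(3,1))
E
```

```text
at [ 0.5484 -0.257   0.1657] [-3.1414e+00 -2.0000e-04 -1.2684e+00] F [-0.6  0.5  1. ] t 2.83 w 0.0939
turn deg [-0.01 -0.01 -0.02] shift mm (start axes) [ 0.1  0.7 35.7] (goal axes) [ 0.1  0.7 35.7]
```

View pics/w2.png

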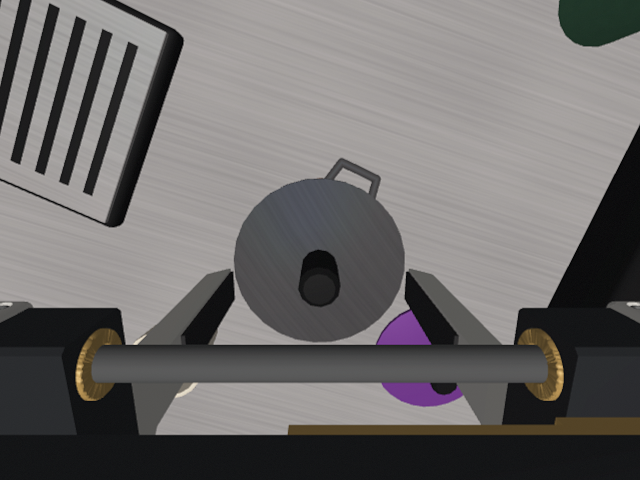

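View pics/d2.png

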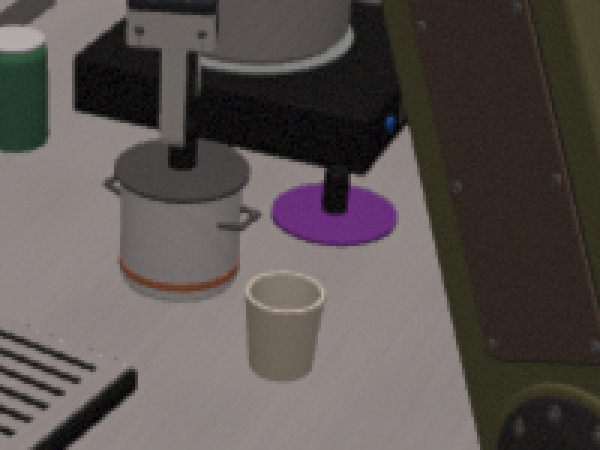

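The knob is centred between the jaws at pixel x≈319. I'll go down the remaining 36 mm and close.

Call:
{"api": "drive_tool", "payload": {"increments": [[[0,0,0],[0,0.7,20],1],[[0,0,0],[0,0,15.5],1],[[0,0,0],[0,0,0],1],[[0,0,0],[0,0,0],0],[[0,0,0],[0,0,0],0],[[0,0,0],[0,0,0],0],[[0,0,0],[0,0,0],0],[[0,0,0],[0,0,0],0],[[0,0,0],[0,0,0],0],[[0,0,0],[0,0,0],0]], "squeeze": 25}}

```text
time_s: 4.18
ee_pos: [0.5478, -0.2569, 0.1299]
eef_rot: [3.142, 0.0, -1.268]
force: [-0.0, 0.3, 0.1]
grip_width: 0.0278
```

Call:
{"api": "drive_tool", "payload": {"increments": [[[0,0,0],[0,0,0],0],[[0,0,0],[0,0,0],0],[[0,0,0],[0,0,0],0]]}}

```text
time_s: 4.55
ee_pos: [0.5478, -0.2569, 0.1299]
eef_rot: [3.142, -0.0, -1.268]
force: [-0.2, 0.5, 0.0]
grip_width: 0.0233
```

Call:
{"api": "drive_tool", "payload": {"increments": [[[0,0,0],[0,0,-5],0],[[0,0,0],[0,0,-10],0],[[0,0,0],[0,0,-20],0],[[0,0,0],[0,0,-25],0],[[0,0,0],[0,0,-20],0],[[0,0,0],[0,0,0],0]]}}

```text
time_s: 5.3
ee_pos: [0.5483, -0.2572, 0.2118]
eef_rot: [-3.139, -0.002, -1.268]
force: [0.5, 0.3, -2.7]
grip_width: 0.0233
```

```bash
python3 - <<'E'
from h import *
togo((.597,.001,.19),-1.268)
cv2.imwrite("pics/d3.png",ctrl.camera("side")[110:290,230:470,::-1].repeat(3,0).repeat(3,1))
E
```

```text
at [ 0.5483 -0.2572  0.2118] [-3.1394e+00 -2.3000e-03 -1.2680e+00] F [ 0.5  0.3 -2.7] t 5.3 w 0.0233
turn deg [-0.13 -0.13  0.  ] shift mm (start axes) [-232.  -123.4   21.6] (goal axes) [-231.9 -123.4   21.8]
```

View pics/d3.png

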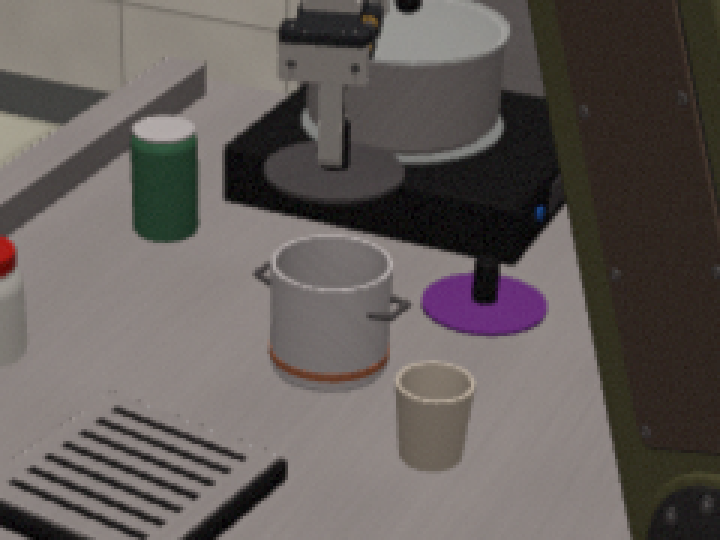

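Call:
{"api": "drive_tool", "payload": {"increments": [[[0,0,0],[-10,-5.4,0],0],[[0,0,0],[-24,-12.7,0],0],[[0,0,0],[-30,-16,0],0],[[0,0,0],[-30,-16,0],0],[[0,0,0],[-30,-16,0],0],[[0,0,0],[-30,-16,0],0],[[0,0,0],[-30,-16,0],0],[[0,0,0],[-24,-12.7,0],0],[[0,0,0],[-16,-8.5,0],0],[[0,0,0],[-8,-4.1,0],0],[[0,0,0],[0,0,0],0],[[0,0,0],[0,0,30],0],[[0,0,0],[0,0,30],0],[[0,0,0],[0,0,30],0],[[0,0,0],[0,0,20],0],[[0,0,0],[0,0,15],0],[[0,0,0],[0,0,10],0],[[0,0,0],[0,0,0],0]]}}

```text
time_s: 7.6
ee_pos: [0.5963, 0.0011, 0.0747]
eef_rot: [3.141, 0.0, -1.268]
force: [-0.4, -0.4, -1.4]
grip_width: 0.0235
```

```bash
python3 - <<'E'
from h import *
togo((.597,.001,.064),-1.268)
cv2.imwrite("pics/d4.png",ctrl.camera("side")[150:330,170:410,::-1].repeat(3,0).repeat(3,1))
E
```

```text
at [0.5963 0.0011 0.0747] [ 3.1410e+00  2.0000e-04 -1.2682e+00] F [-0.4 -0.4 -1.4] t 7.6 w 0.0235
turn deg [ 0.03  0.01 -0.01] shift mm (start axes) [ 0.3 -0.6 10.7] (goal axes) [ 0.3 -0.6 10.7]
```

View pics/d4.png

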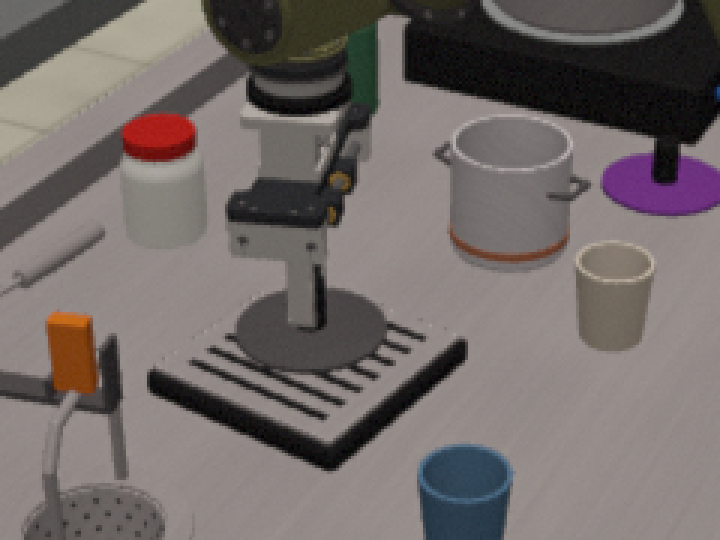

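Call:
{"api": "drive_tool", "payload": {"increments": [[[0,0,0],[0,0,4],0],[[0,0,0],[0,0,3],0],[[0,0,0],[0,0,2],0],[[0,0,0],[0,0,1],0],[[0,0,0],[0,0,0],0],[[0,0,0],[0,0,0],0]]}}

```text
time_s: 8.4
ee_pos: [0.5965, 0.0013, 0.0651]
eef_rot: [-3.141, -0.0, -1.268]
force: [0.5, 0.4, -2.0]
grip_width: 0.0232
```

Call:
{"api": "drive_tool", "payload": {"increments": [[[0,0,0],[0,0,1],0],[[0,0,0],[0,0,0.5],0],[[0,0,0],[0,0,0],0],[[0,0,0],[0,0,0],0]]}}

```text
time_s: 8.9
ee_pos: [0.5966, 0.0013, 0.0639]
eef_rot: [-3.141, -0.0, -1.268]
force: [-3.7, 0.5, 6.0]
grip_width: 0.0236
```

Contact is felt at 6 N upward. I'll release and go up.

Call:
{"api": "drive_tool", "payload": {"increments": [[[0,0,0],[0,0,0],1],[[0,0,0],[0,0,0],1],[[0,0,0],[0,0,0],1],[[0,0,0],[0,0,0],1],[[0,0,0],[0,0,-30],1],[[0,0,0],[0,0,-50],1],[[0,0,0],[0,0,-50],1],[[0,0,0],[0,0,-50],1],[[0,0,0],[0,0,-50],1],[[0,0,0],[0,0,-30],1],[[0,0,0],[0,0,0],1]]}}

```text
time_s: 10.28
ee_pos: [0.5969, 0.0013, 0.3256]
eef_rot: [-3.138, -0.001, -1.268]
force: [-0.5, -0.2, -0.7]
grip_width: 0.094
```

```bash
python3 - <<'E'
from h import *
togo((.55,-.20,.38),-1.268)
cv2.imwrite("pics/w5.png",ctrl.camera("wrist")[:,:,::-1])
W=Cam("wrist")
print(W.proj([[.5965,.0013,.041],[.5965,.0013,.026],[.5478,-.257,.1]]))
E
```

```text
at [0.5969 0.0013 0.3256] [-3.1378e+00 -1.4000e-03 -1.2680e+00] F [-0.5 -0.2 -0.7] t 10.28 w 0.094
turn deg [-0.22 -0.08 -0.  ] shift mm (start axes) [178.2 104.6 -54.5] (goal axes) [178.2 104.8 -54.4]
[[319.06409826 211.44947865]
 [319.05560129 209.73952556]
 [510.21022477 319.78647417]]
```

View pics/w5.png

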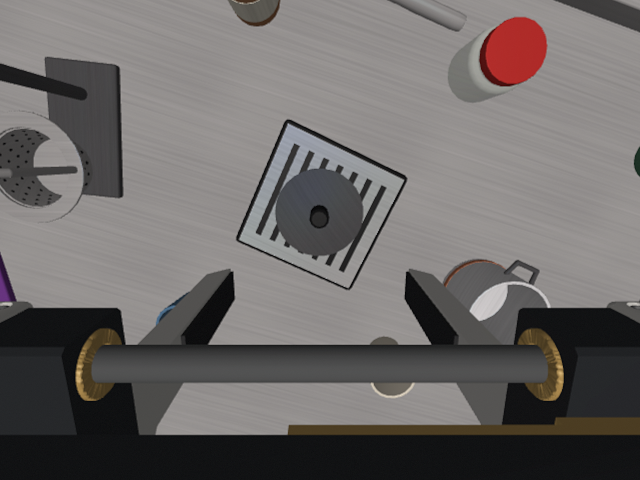

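Call:
{"api": "drive_tool", "payload": {"increments": [[[0,0,0],[29,15.5,0],1],[[0,0,0],[29,15.5,0],1],[[0,0,0],[29,15.5,0],1],[[0,0,0],[29,15.5,0],1],[[0,0,0],[29,15.5,0],1],[[0,0,0],[29,15.5,0],1],[[0,0,0],[29,15.5,0],1],[[0,0,0],[29,15.5,0],1],[[0,0,0],[0,0,0],1],[[0,0,0],[0,0,0],1]]}}

```text
time_s: 11.58
ee_pos: [0.5473, -0.2565, 0.3223]
eef_rot: [3.141, 0.001, -1.268]
force: [-0.3, 0.3, 0.5]
grip_width: 0.0934
```

```bash
python3 - <<'E'
from h import *
togo((.548,-.257,.32),-1.268)
W=Cam("wrist")
im=ctrl.camera("wrist")[:,:,::-1]
cv2.imwrite("pics/w6.png",im)
cv2.imwrite("pics/w6k.png",cv2.resize(im[150:300,240:400],None,fx=5,fy=5,interpolation=cv2.INTER_CUBIC))
for r in (.048,.052):
  a=np.linspace(0,2*np.pi,9)[:-1]
  print(W.proj(np.c_[.548+r*np.cos(a),-.257+r*np.sin(a),0*a+.1]).round(1).tolist())
E
```

```text
at [ 0.5473 -0.2565  0.3223] [ 3.1406e+00  1.3000e-03 -1.2679e+00] F [-0.3  0.3  0.5] t 11.57 w 0.0934
turn deg [0.06 0.08 0.01] shift mm (start axes) [ 0.7 -0.5  2.3] (goal axes) [ 0.7 -0.5  2.3]
[[333.2, 177.4], [299.8, 180.5], [279.0, 206.1], [282.8, 238.0], [307.6, 257.8], [339.3, 255.1], [360.4, 231.2], [358.4, 199.0]]
[[334.3, 173.9], [298.0, 177.2], [275.5, 205.0], [279.7, 239.6], [306.6, 261.0], [340.9, 258.0], [363.7, 232.2], [361.6, 197.3]]
```

View pics/w6k.png

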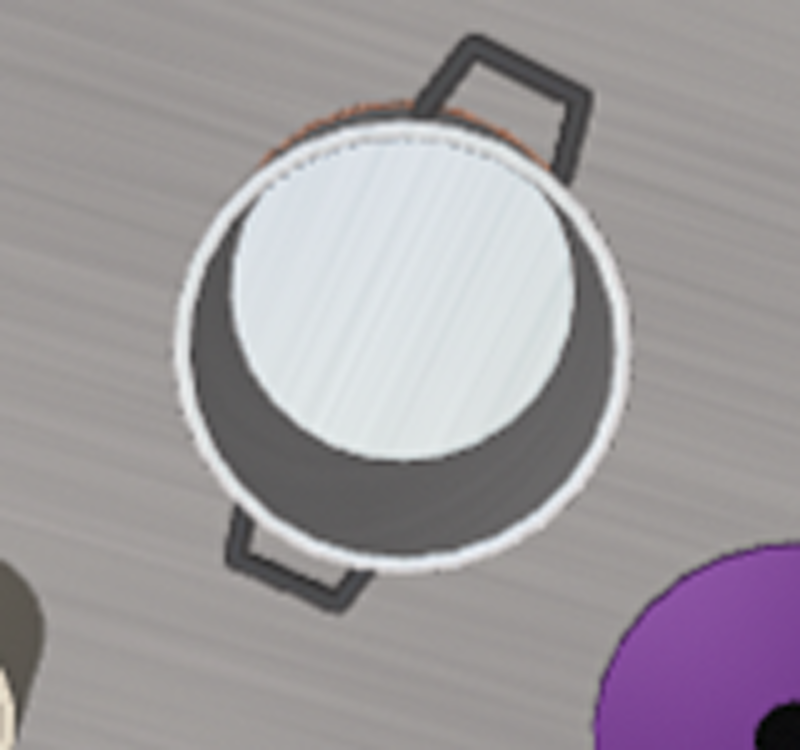

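Measured against the projected rim, the pot axis is at about (0.547, -0.257). Now I'll go over the strainer.

Call:
{"api": "drive_tool", "payload": {"increments": [[[0,0,0],[-20,-6.5,-10],1],[[0,0,0],[-40,-13.2,-10],1],[[0,0,0],[-40,-13.2,-10],1],[[0,0,0],[-40,-13.2,-10],1],[[0,0,0],[-40,-13.2,-10],1],[[0,0,0],[-40,-13.2,-10],1],[[0,0,0],[-40,-13.2,0],1],[[0,0,0],[-40,-13.2,0],1],[[0,0,0],[-40,-13.2,0],1],[[0,0,0],[-40,-13.2,0],1],[[0,0,0],[-40,-13.2,0],1],[[0,0,0],[-40,-13.2,0],1],[[0,0,0],[-40,-13.2,0],1],[[0,0,0],[-40,-13.2,0],1],[[0,0,0],[-7,-3,0],1],[[0,0,0],[0,0,0],1],[[0,0,0],[0,0,0],1]]}}

```text
time_s: 13.75
ee_pos: [0.5568, 0.3183, 0.384]
eef_rot: [-3.141, 0.0, -1.269]
force: [-0.0, 0.1, -0.7]
grip_width: 0.094
```

```bash
python3 - <<'E'
from h import *
togo((.556,.32,.38),-1.4)
W=Cam("wrist")
im=ctrl.camera("wrist")[:,:,::-1]
cv2.imwrite("pics/w7.png",im)
E
```

```text
at [0.5568 0.3183 0.384 ] [-3.141   0.     -1.2686] F [-0.   0.1 -0.7] t 13.75 w 0.094
turn deg [-0.04  0.    7.53] shift mm (start axes) [-1.8  0.3  4. ] (goal axes) [-1.8  0.5  4. ]
```

View pics/w7.png

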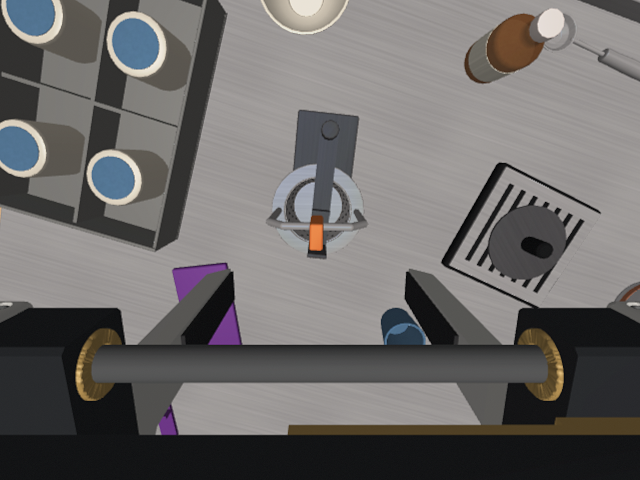

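```bash
python3 - <<'E'
import cv2
im=cv2.imread("pics/w7.png")
cv2.imwrite("pics/w7k.png",cv2.resize(im[100:270,260:380],None,fx=5,fy=5,interpolation=cv2.INTER_CUBIC)[250:])
E
```

```text
(no output)
```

View pics/w7k.png

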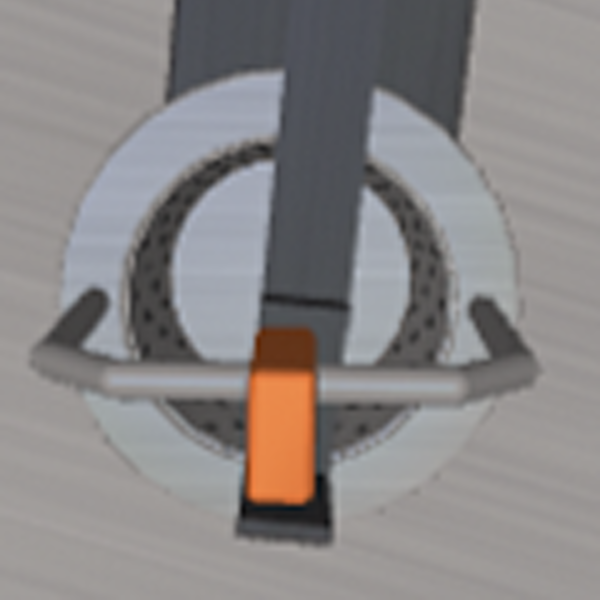

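```bash
python3 - <<'E'
from h import *
np.set_printoptions(precision=4,suppress=True)
W=Cam("wrist")
f=lambda x,y,z: W.plane((260+x/5-.4,150+y/5-.4),z)
top=[f(250,368,.254),f(318,372,.254),f(314,500,.254),f(247,498,.254)]
print("grip top",np.array(top)[:,:2],np.mean(top,0))
b=f(105,378,.208),f(465,385,.208); d=b[0]-b[1]; print("bar",b,np.mean(b,0),"strainer yaw",np.arctan2(-d[0],d[1]),np.linalg.norm(d))
p=W.plane((330,129),.23);t=f(284,530,.24);d=p-t;print("post",p,"tip",t,"stand yaw",np.arctan2(d[1],d[0]),np.linalg.norm(d))
s=f(262,296,.212),f(348,306,.212);d=s[0]-s[1];print("stop",s,np.arctan2(-d[0],d[1]))
fl=f((60+522)/2,0,.103);
print("flange ctr", f(290,299,.103))
E
```

```text
grip top [[0.5671 0.33  ]
 [0.5699 0.3187]
 [0.548  0.3125]
 [0.5449 0.3238]] [0.5575 0.3212 0.254 ]
bar (array([0.548 , 0.3556, 0.208 ]), array([0.5679, 0.2868, 0.208 ])) [0.5579 0.3212 0.208 ] strainer yaw 0.28210049828616895 0.07163446052599114
post [0.6477 0.3366 0.23  ] tip [0.5374 0.3148 0.24  ] stand yaw 0.19519413824161108 0.11291116496100057
stop (array([0.5735, 0.3307, 0.212 ]), array([0.5766, 0.3141, 0.212 ])) 0.1853964007234937
flange ctr [0.5591 0.3209 0.103 ]
```

The grip is at (0.5577, 0.3212), strainer yaw is 0.28 and stand yaw 0.19. The two independent readings (grip top and bar) agree, and post to tip measures 112.9 mm against 113 expected. I'll descend with the jaws half open.

Call:
{"api": "drive_tool", "payload": {"increments": [[[0,0,1.3],[-2.5,-1.8,40],0.5],[[0,0,0],[0,0,40],0.5],[[0,0,0],[0,0,20],0.5],[[0,0,0],[0,0,10],0.5],[[0,0,0],[0,0,5],0.5],[[0,0,0],[0,0,0],0.5],[[0,0,0],[0,0,0],0.5]], "squeeze": 12}}

```text
time_s: 14.68
ee_pos: [0.5582, 0.322, 0.2693]
eef_rot: [-3.14, 0.0, -1.291]
force: [-0.4, -0.8, 0.5]
grip_width: 0.0471
```

```bash
python3 - <<'E'
from h import *
togo((.5577,.3212,.233),-1.289)
W=Cam("wrist")
im=ctrl.camera("wrist")[:,:,::-1]
cv2.imwrite("pics/w8.png",im)
print(W.proj([[.5577,.3212,.254]]))
E
```

```text
at [0.5582 0.322  0.2693] [-3.1404e+00  2.0000e-04 -1.2907e+00] F [-0.4 -0.8  0.5] t 14.68 w 0.0471
turn deg [-0.07  0.01 -0.1 ] shift mm (start axes) [ 0.6  0.7 36.3] (goal axes) [ 0.6  0.7 36.3]
[[320.56926212 287.32515888]]
```

View pics/w8.png

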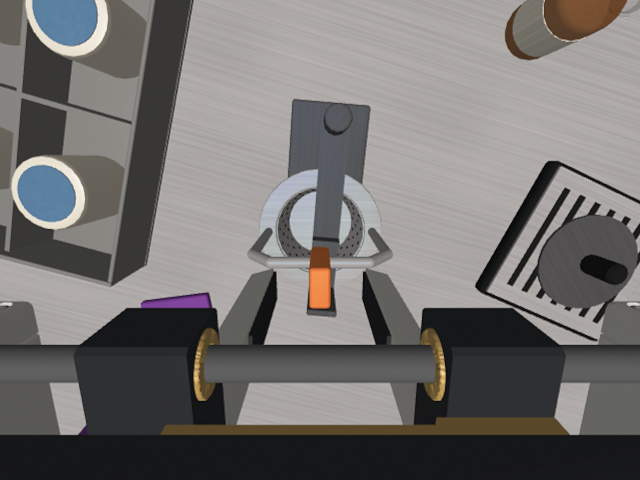

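Call:
{"api": "drive_tool", "payload": {"increments": [[[0,0,0],[0.5,0.6,16],0.5],[[0,0,0],[0,0,12],0.5],[[0,0,0],[0,0,8],0.5],[[0,0,0],[0,0,0],0.5],[[0,0,0],[0,0,0],0],[[0,0,0],[0,0,0],0],[[0,0,0],[0,0,0],0],[[0,0,0],[0,0,0],0],[[0,0,0],[0,0,0],0],[[0,0,0],[0,0,0],0],[[0,0,0],[0,0,0],0]]}}

```text
time_s: 16.1
ee_pos: [0.5576, 0.3213, 0.2326]
eef_rot: [-3.141, 0.0, -1.291]
force: [-0.4, 0.5, 1.2]
grip_width: 0.0119
```

```bash
python3 - <<'E'
from h import *
np.set_printoptions(precision=4,suppress=True)
S=Cam("scene");D=Cam("side")
print("ptip",S.plane((539.5,273),.24),D.plane((329,349),.24),"ppost",S.plane((503,393),.012),D.plane((254,455),.012), S.plane((520,312),.23), D.plane((250,354),.23))
for p in [(497,344),(537,350),(518,411),(474,395)]: print(S.plane(p,.012)[:2])
E
```

```text
ptip [0.2686 0.4182 0.24  ] [0.2584 0.411  0.24  ] ppost [0.3628 0.4661 0.012 ] [0.3636 0.457  0.012 ] [0.3728 0.4589 0.23  ] [0.3566 0.4599 0.23  ]
[0.2703 0.3727]
[0.2146 0.4337]
[0.3731 0.5109]
[0.4128 0.4361]
```

Call:
{"api": "drive_tool", "payload": {"increments": [[[0,0,0],[0,0,-3],0],[[0,0,0],[0,0,-6],0],[[0,0,0],[0,0,-10],0],[[0,0,0],[0,0,-12],0],[[0,0,0],[0,0,-12],0],[[0,0,0],[0,0,-10],0],[[0,0,0],[0,0,-7],0],[[0,0,0],[0,0,0],0],[[0,0,0],[0,0,0],0]], "squeeze": 20}}

```text
time_s: 17.23
ee_pos: [0.5574, 0.3212, 0.292]
eef_rot: [3.141, -0.0, -1.291]
force: [-0.3, 0.0, -1.9]
grip_width: 0.0116
```

```bash
python3 - <<'E'
from h import *
togo((.5577,.3212,.293),-1.289)
cv2.imwrite("pics/w9.png",ctrl.camera("wrist")[:,:,::-1])
cv2.imwrite("pics/d9.png",ctrl.camera("side")[200:400,100:340,::-1].repeat(3,0).repeat(3,1))
E
```

```text
at [0.5574 0.3212 0.292 ] [ 3.1408e+00 -1.0000e-04 -1.2907e+00] F [-0.3  0.  -1.9] t 17.23 w 0.0116
turn deg [ 0.04 -0.01 -0.1 ] shift mm (start axes) [ 0.1 -0.2 -1. ] (goal axes) [ 0.1 -0.2 -1. ]
```

View pics/d9.png

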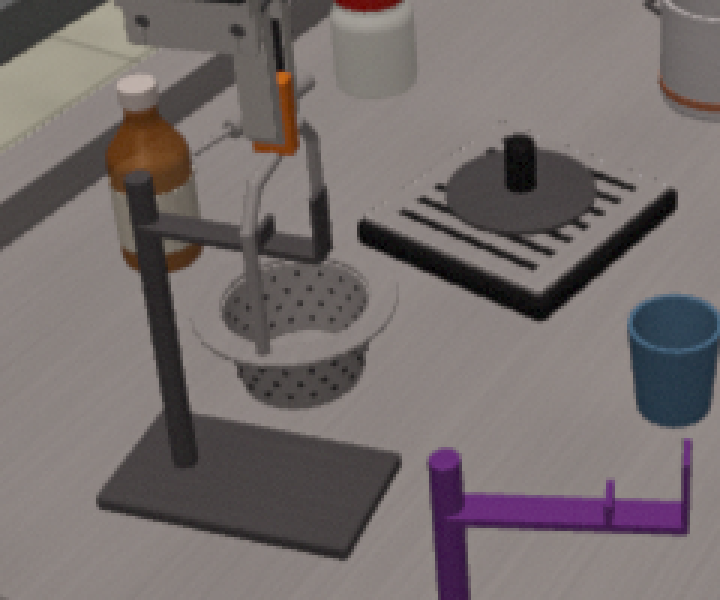

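The strainer hangs free at 1.9 N with the bar above the tip and the flange below the arm. I'll draw it out along the stand's -x.

Call:
{"api": "drive_tool", "payload": {"increments": [[[0,0,0],[-0.5,5,0],0],[[0,0,0],[-1,10,0],0],[[0,0,0],[-1.2,13,0],0],[[0,0,0],[-1.2,14,0],0],[[0,0,0],[-1.2,14,0],0],[[0,0,0],[-1.2,14,0],0],[[0,0,0],[-1.2,14,0],0],[[0,0,0],[-1.2,13,0],0],[[0,0,0],[-0.8,8,0],0],[[0,0,0],[-0.5,5,0],0],[[0,0,0],[0,0,0],0],[[0,0,0],[0,0,0],0]]}}

```text
time_s: 18.82
ee_pos: [0.4493, 0.3005, 0.2924]
eef_rot: [3.141, -0.0, -1.291]
force: [0.3, -1.0, -1.6]
grip_width: 0.012
```

```bash
python3 - <<'E'
from h import *
togo((.547,-.2573,.36),-1.291)
cv2.imwrite("pics/d10.png",ctrl.camera("side")[180:400,100:400,::-1].repeat(2,0).repeat(2,1))
E
```

```text
at [0.4493 0.3005 0.2924] [ 3.1415 -0.     -1.2908] F [ 0.3 -1.  -1.6] t 18.82 w 0.012
turn deg [ 0.01 -0.    0.01] shift mm (start axes) [563.1  60.2 -67.6] (goal axes) [563.1  60.1 -67.6]
```

View pics/d10.png

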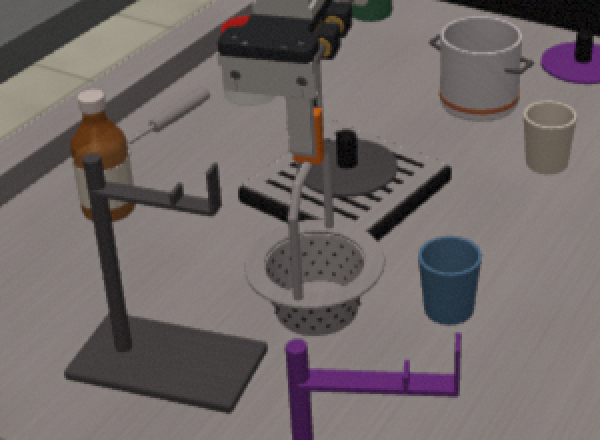

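Call:
{"api": "drive_tool", "payload": {"increments": [[[0,0,0],[0,0,-15],0],[[0,0,0],[0,0,-23],0],[[0,0,0],[0,0,-20],0],[[0,0,0],[10,1,-10],0],[[0,0,0],[24,2.5,0],0],[[0,0,0],[36,4,0],0],[[0,0,0],[40,4.3,0],0],[[0,0,0],[40,4.3,0],0],[[0,0,0],[40,4.3,0],0],[[0,0,0],[40,4.3,0],0],[[0,0,0],[40,4.3,0],0],[[0,0,0],[40,4.3,0],0],[[0,0,0],[40,4.3,0],0],[[0,0,0],[40,4.3,0],0],[[0,0,0],[40,4.3,0],0],[[0,0,0],[40,4.3,0],0],[[0,0,0],[35,3.5,0],0],[[0,0,0],[26,2.5,0],0],[[0,0,0],[16,1.5,0],0],[[0,0,0],[8,1,0],0]]}}

```text
time_s: 21.38
ee_pos: [0.5457, -0.2498, 0.3604]
eef_rot: [3.141, 0.0, -1.291]
force: [0.2, -0.3, -1.7]
grip_width: 0.0117
```

Call:
{"api": "drive_tool", "payload": {"increments": [[[0,0,0],[0,0,0],0],[[0,0,0],[0,0,0],0],[[0,0,0],[0,0,0],0]]}}

```text
time_s: 21.75
ee_pos: [0.5458, -0.2486, 0.3607]
eef_rot: [-3.141, -0.0, -1.29]
force: [-0.4, -0.2, -0.2]
grip_width: 0.0118
```

```bash
python3 - <<'E'
from h import *
togo((.547,-.2573,.30),-1.291)
W=Cam("wrist")
cv2.imwrite("pics/w11.png",ctrl.camera("wrist")[:,:,::-1])
cv2.imwrite("pics/d11.png",ctrl.camera("side")[60:280,220:520,::-1].repeat(2,0).repeat(2,1))
E
```

```text
at [ 0.5458 -0.2486  0.3607] [-3.1413e+00 -2.0000e-04 -1.2899e+00] F [-0.4 -0.2 -0.2] t 21.75 w 0.0118
turn deg [-0.01 -0.01  0.06] shift mm (start axes) [ 8.7  1.3 60.7] (goal axes) [ 8.7  1.3 60.7]
```

View pics/w11.png

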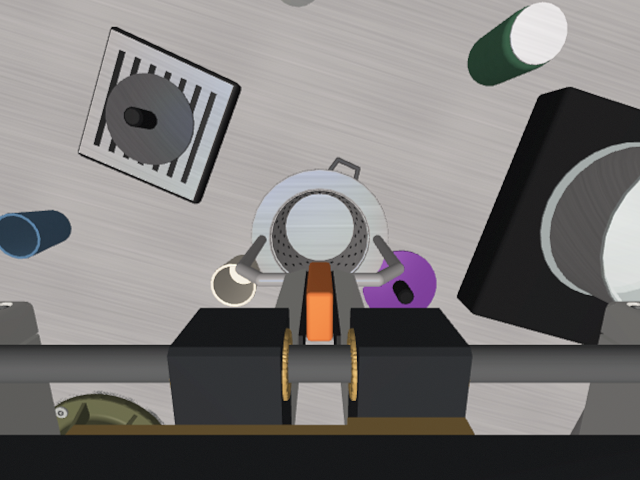

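View pics/d11.png

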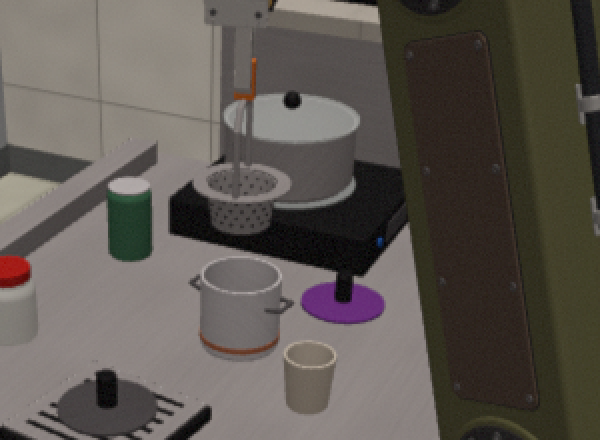

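```bash
python3 - <<'E'
from h import *
p,R,o=tool();W=Cam("wrist")
for n,px,z in [("bottom",(320,227.5),p[2]-.1836+.002),]:
    X=W.plane(px,z);print(n,(R.T@(X-p)*1000).round(1))
# predicted flange outline if origin on tool axis
c=p.copy();a=np.linspace(0,2*np.pi,361);z=p[2]-.1836+.054
q=W.proj(np.c_[c[0]+.06*np.cos(a),c[1]+.06*np.sin(a),0*a+z]);print("flange pred x",q[:,0].min(),q[:,0].max(),"ytop",q[:,1].min())
E
```

```text
bottom [  0.8   1.  181.6]
flange pred x 249.79048527730453 388.58337549785995 ytop 167.43788269372635
```

```bash
python3 - <<'E'
import cv2
im=cv2.imread("pics/w11.png")
cv2.imwrite("pics/w11k.png",cv2.resize(im[155:295,240:400],None,fx=5,fy=5,interpolation=cv2.INTER_CUBIC)[:600])
E
```

```text
(no output)
```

View pics/w11k.png

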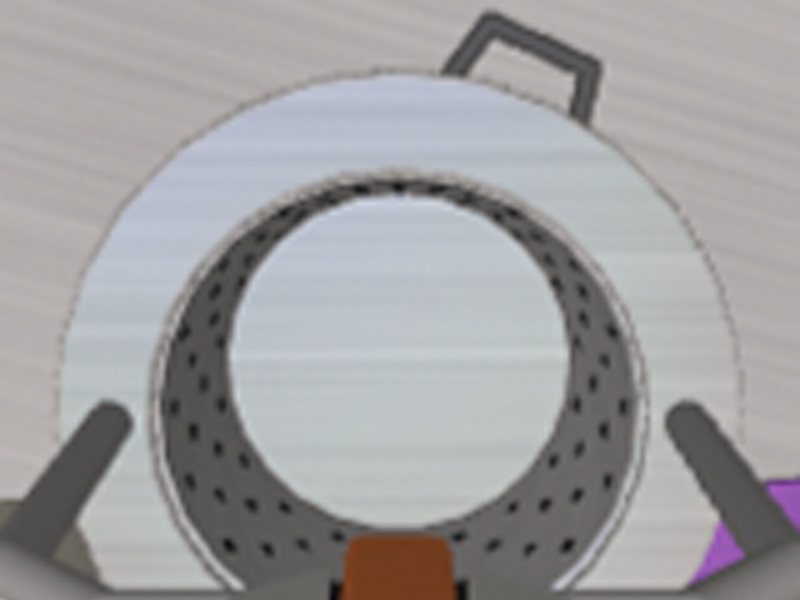

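Call:
{"api": "drive_tool", "payload": {"increments": [[[0,0,0],[7.9,0.2,0],0],[[0,0,0],[0,0,20],0],[[0,0,0],[0,0,25],0],[[0,0,0],[0,0,15],0],[[0,0,0],[0,0,0],0],[[0,0,0],[0,0,0],0]]}}

```text
time_s: 22.6
ee_pos: [0.548, -0.257, 0.3015]
eef_rot: [-3.141, -0.001, -1.291]
force: [-0.3, 0.6, -0.7]
grip_width: 0.012
```

```bash
python3 - <<'E'
from h import *
togo((.547,-.2573,.2336),-1.291)
cv2.imwrite("pics/s12.png",ctrl.camera("scene")[140:290,150:350,::-1].repeat(3,0).repeat(3,1))
cv2.imwrite("pics/d12.png",ctrl.camera("side")[100:260,260:460,::-1].repeat(3,0).repeat(3,1))
E
```

```text
at [ 0.548  -0.257   0.3015] [-3.1406e+00 -1.0000e-03 -1.2908e+00] F [-0.3  0.6 -0.7] t 22.6 w 0.012
turn deg [-0.06 -0.06  0.01] shift mm (start axes) [-0.1  1.1 67.9] (goal axes) [-0.   1.1 67.9]
```

View pics/s12.png

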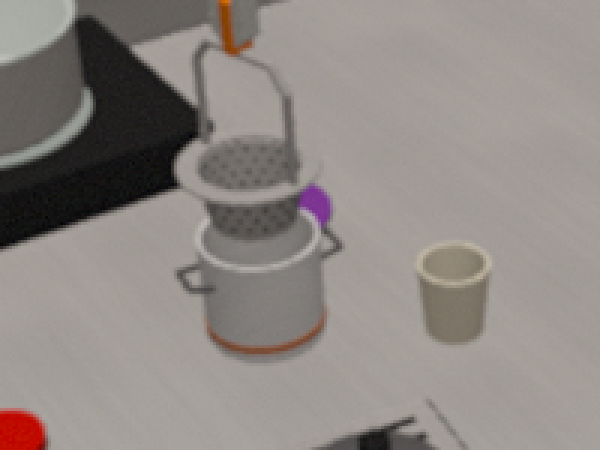

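View pics/d12.png

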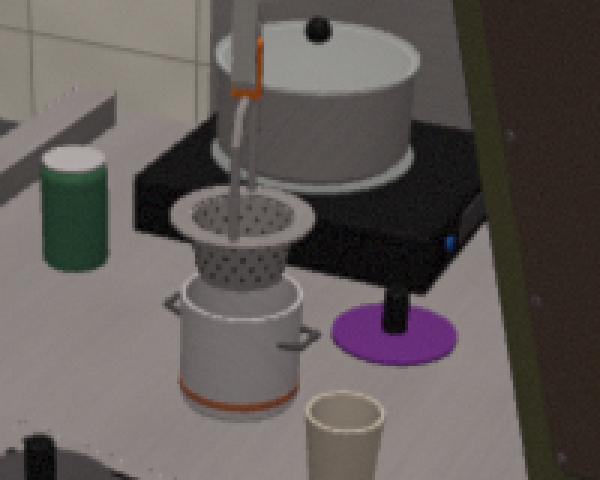

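```bash
python3 - <<'E'
from h import *
for n,o in (("scene",(150,140)),("side",(260,100))):
    C=Cam(n); q=C.proj([[.547,-.2573,.1],[.547,-.2573,.172],[.547,-.2573,.12],[.547,-.2573,0]]); print(n,((q-o)*3).round(1).tolist())
E
```

```text
scene [[256.6, 231.2], [249.5, 158.5], [254.7, 211.4], [265.8, 325.4]]
side [[238.0, 291.6], [240.4, 214.2], [238.6, 270.4], [234.8, 392.9]]
```

Call:
{"api": "drive_tool", "payload": {"increments": [[[0,0,0],[0,0,10],0],[[0,0,0],[0,0,12],0],[[0,0,0],[0,0,12],0],[[0,0,0],[0,0,10],0],[[0,0,0],[0,0,8],0],[[0,0,0],[0,0,5],0],[[0,0,0],[0,0,3],0],[[0,0,0],[0,0,2],0],[[0,0,0],[0,0,0],0],[[0,0,0],[0,0,0],0]]}}

```text
time_s: 23.95
ee_pos: [0.5478, -0.2569, 0.2387]
eef_rot: [-3.141, -0.0, -1.291]
force: [-0.2, 0.6, -1.3]
grip_width: 0.012
```

```bash
python3 - <<'E'
from h import *
togo((.547,-.2573,.2336),-1.291)
cv2.imwrite("pics/s13.png",ctrl.camera("scene")[140:290,150:350,::-1].repeat(3,0).repeat(3,1))
cv2.imwrite("pics/d13.png",ctrl.camera("side")[100:260,260:460,::-1].repeat(3,0).repeat(3,1))
E
```

```text
at [ 0.5478 -0.2569  0.2387] [-3.1413e+00 -3.0000e-04 -1.2907e+00] F [-0.2  0.6 -1.3] t 23.95 w 0.012
turn deg [-0.02 -0.02  0.02] shift mm (start axes) [0.2 0.9 5.1] (goal axes) [0.2 0.9 5.1]
```

View pics/s13.png

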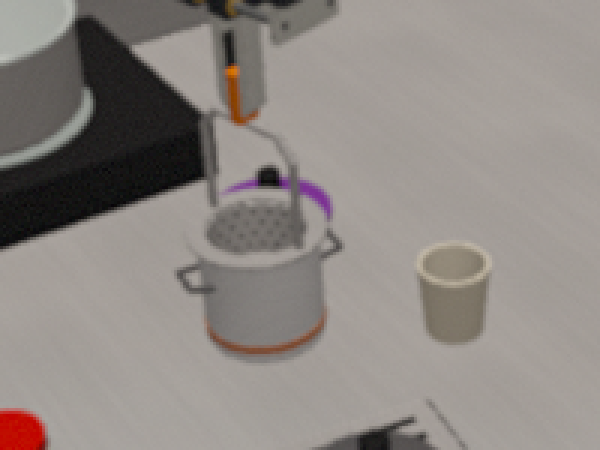

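View pics/d13.png

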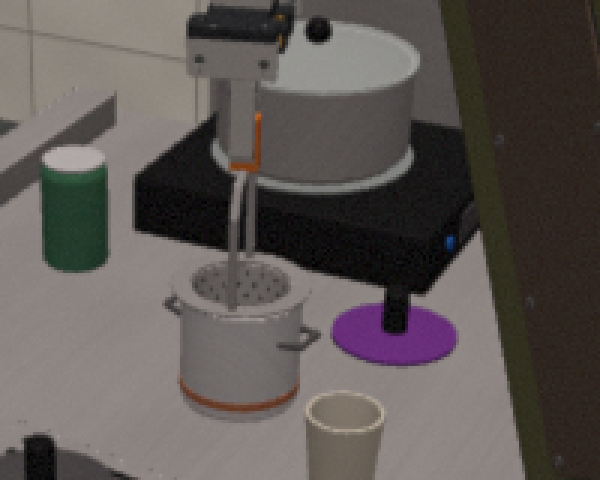

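The flange is just above the rim and the basket is in the mouth. I'll take the last 5 mm in small steps.

Call:
{"api": "drive_tool", "payload": {"increments": [[[0,0,0],[0,0,1.5],0],[[0,0,0],[0,0,1.5],0],[[0,0,0],[0,0,1],0],[[0,0,0],[0,0,0],0],[[0,0,0],[0,0,0],0]]}}

```text
time_s: 24.68
ee_pos: [0.5479, -0.2568, 0.2352]
eef_rot: [-3.141, -0.001, -1.291]
force: [-2.1, 1.1, 4.4]
grip_width: 0.0122
```

Call:
{"api": "drive_tool", "payload": {"increments": [[[0,0,0],[0,0,1],0],[[0,0,0],[0,0,0],0],[[0,0,0],[0,0,0],0]]}}

```text
time_s: 25.05
ee_pos: [0.5481, -0.2569, 0.235]
eef_rot: [-3.14, -0.001, -1.291]
force: [-1.9, 1.5, 9.9]
grip_width: 0.0122
```

The force has risen to about 10 N, so it is seated. I'll release gently.

Call:
{"api": "drive_tool", "payload": {"increments": [[[0,0,0],[0,0,0],0.3],[[0,0,0],[0,0,0],0.5],[[0,0,0],[0,0,0],0.5],[[0,0,0],[0,0,0],0.5],[[0,0,0],[0,0,-10],0.5],[[0,0,0],[0,0,-25],0.5],[[0,0,0],[0,0,-40],0.5],[[0,0,0],[0,0,-40],1],[[0,0,0],[0,0,-20],1],[[0,0,0],[0,0,0],1]]}}

```text
time_s: 26.3
ee_pos: [0.548, -0.2569, 0.3703]
eef_rot: [-3.139, -0.002, -1.291]
force: [0.2, -0.3, 0.6]
grip_width: 0.0737
```

```bash
python3 - <<'E'
from h import *
togo((.547,-.2573,.2336),-1.291)
W=Cam("wrist")
cv2.imwrite("pics/w14.png",ctrl.camera("wrist")[:,:,::-1])
cv2.imwrite("pics/s14.png",ctrl.camera("scene")[140:340,150:350,::-1].repeat(3,0).repeat(3,1))
cv2.imwrite("pics/d14.png",ctrl.camera("side")[130:330,210:460,::-1].repeat(3,0).repeat(3,1))
a=np.linspace(0,2*np.pi,361)
q=W.proj(np.c_[.547+.06*np.cos(a),-.2573+.06*np.sin(a),0*a+.104]);print(q.min(0),q.max(0))
E
```

```text
at [ 0.548  -0.2569  0.3703] [-3.1393e+00 -2.2000e-03 -1.2907e+00] F [ 0.2 -0.3  0.6] t 26.3 w 0.0737
turn deg [-0.13 -0.12  0.02] shift mm (start axes) [ -0.2   1.4 136.7] (goal axes) [1.000e-01 1.000e+00 1.367e+02]
[270.69573195 165.44616149] [366.72326284 260.57851434]
```

View pics/w14.png

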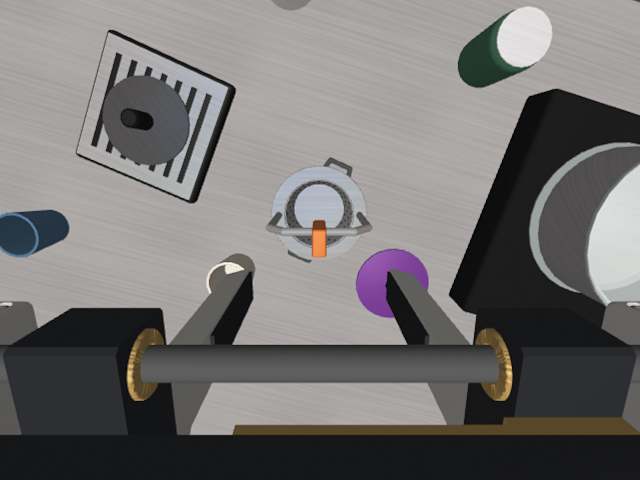

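View pics/s14.png

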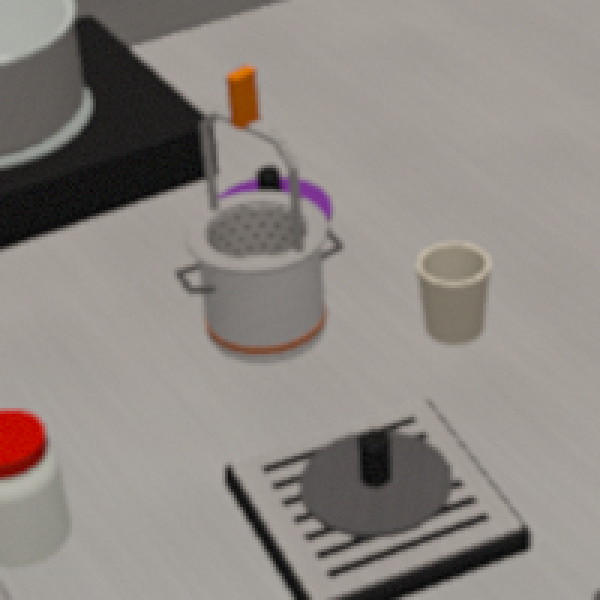

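View pics/d14.png

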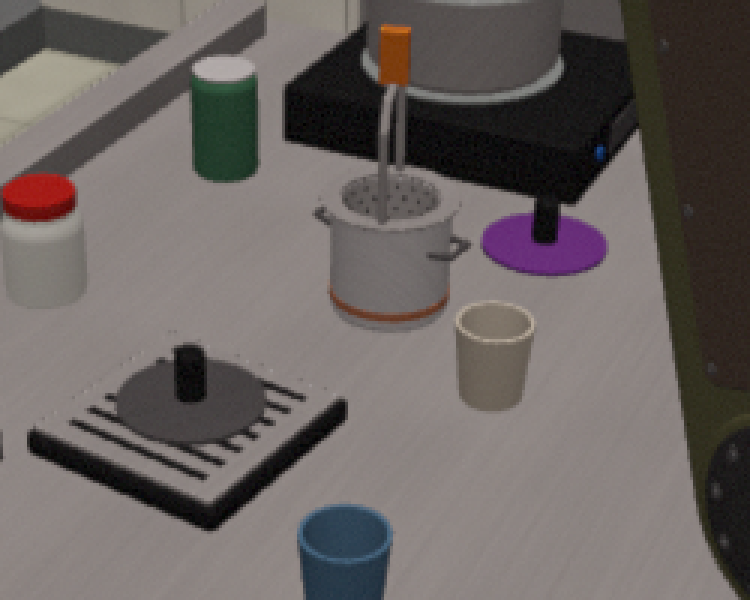

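```bash
python3 - <<'E'
from h import *
W=Cam("wrist");S=Cam("scene");D=Cam("side")
P=[[.5465,-.2575,.255],[.5465,-.2575,.104]]
print(W.proj(P),(S.proj(P)-(150,140))*3,(D.proj(P)-(210,130))*3)
im=cv2.imread("pics/w14.png")
cv2.imwrite("pics/w14k.png",cv2.resize(im[150:270,250:390],None,fx=5,fy=5,interpolation=cv2.INTER_CUBIC))
E
```

```text
[[319.90751091 244.44676939]
 [319.71221081 214.41225619]] [[241.25925762  68.85937884]
 [256.65480813 226.9720356 ]] [[394.08341058  30.03524459]
 [388.7448778  197.38531621]]
```

View pics/w14k.png

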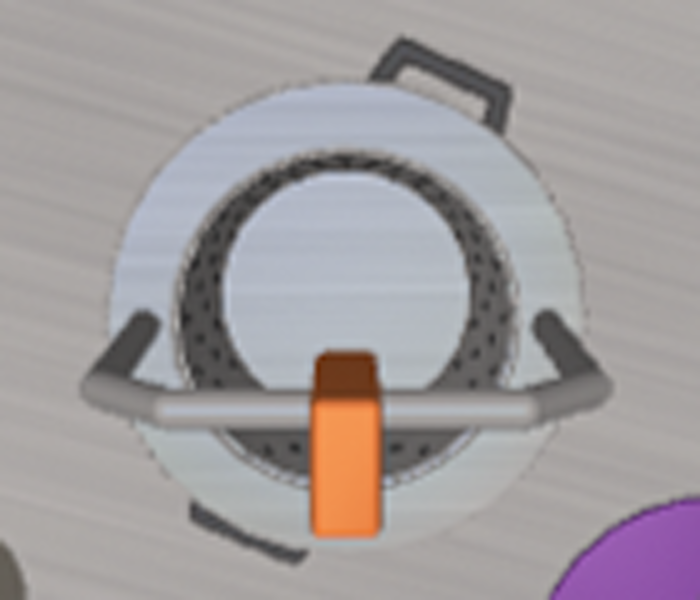

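The grip top sits 30.3 px from the flange centre in the image, against 30.0 predicted for a level strainer. The strainer is level and centred, so I'll hand in.

```bash
python3 - <<'E'
from h import *
print(ctrl.hand_in()); print(ctrl.get_obs()['time_s'])
E
```

```text
the job is handed in; nothing more can be done
None
the job is handed in; nothing more can be done
```

The job is handed in, with the lid on the drip tray and the strainer seated in the pot. It took about 26.5 s of the 72 s allowed; handing in reports no verdict.

- **Lid:** I took it off by the knob and set it down knob up near the middle of the grille. I let go only after about 6 N of contact was felt.
- **Strainer:** I lifted it 60 mm clear of the hook tip, drew it about 110 mm along the stand's -x, and lowered it into the pot. I released it once it was seated, at about 10 N of contact. While it was lifted and drawn off, the wrist read only about its own weight.

**Last checks:**
- In the wrist image the flange was within about 2 mm of the pot's position as I had measured it.
- The grip sat above the flange within 0.5 px of what a level strainer would show, roughly 0.005 rad of tilt.
- In the last pictures the pot was standing where it was and the cups looked undisturbed. I did not re-measure the cups.
- The gripper was about 100 mm clear of everything.

**Disagreements:**
- The scene and side cameras differed by up to about 1 cm from the wrist camera on first positions, so I relied on the wrist camera.
- The strainer made contact about 1.4 mm higher than calculated, which is within tolerance.

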